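# Shut the spectrophotometer lid and key in a reading

### The arm

A 6-joint arm with a two-finger parallel gripper is mounted at the origin on the work surface. World frame = base frame: x ahead of the robot, y to its left, z up, the work surface at z = 0. Lengths are in m, angles in rad, forces in N, time in s.
With the tool pointing down it reaches from about 0.375 to 0.9 m from the base axis. Payload 3.1 kg.
Tool frame: the origin (TCP) lies on the centre line of the jaws, within the pads' length; the fingertips stand robot.tip_reach ahead of it and the grasp point (between the pads) is the TCP (robot.tip_reach is the distance from the TCP to the fingertips, in m); z points along the fingers, y is the direction in which the jaws open and shut (so a half turn about z gives the same grasp; the last joint's range is limited). The gripper opens to 87 mm and grips with 3 to 60 N. Pads are 19 mm wide; open, the fingers measure 117 mm over their backs; the gripper's body (75 mm by 190 mm) begins 51 mm behind the grasp point.
Start: joints at [-1.331, 0.527, 1.433, -0, 1.181, -0.178], TCP at [0.254, -0.571, 0.242] pointing down, gripper open.
Joint ranges: [-3.08, 3.08], [-0.75, 2.2], [0.22, 2.44], [-1.43, 4.57], [0, 2.65], [-2.85, 2.85]. Speed limits (rad/s): [2.79, 2.79, 3.14, 3.14, 3.14, 3.14].

### API

Orientations are given as a unit quaternion [x, y, z, w].
In Python, from rig import telemetry, viewer, robot gives the robot as it stands. The module is installed in compiled form; this text tells all that it offers.
- The arm moves only by the tool step_arm, never from a script. Its argument "targets" is a list of rows, each an object of numbers: "dx", "dy", "dz": the shift along the tool's x, y, z in m; "rx", "ry", "rz": the turn, a rotation vector about the tool's x, y, z in degrees. In form: [{"dx": .., "dy": .., "dz": .., "rx": .., "ry": .., "rz": ..}, ...]. A call has exactly 5 rows; each row is the pose to reach, as a shift and turn from the pose measured when the call began, along the tool's axes at that moment; what a row does not reach only later rows make up. A row lasts 1/8 s, in which the tool goes at most 62.5 mm and 10.7 degrees, less where a joint would pass 70% of its speed; a pose out of reach is approached as far as the arm can. A call with a gripper value outside its range is refused whole. "gripper" is the opening, from 0 (shut) to 1 (fully open), set as the call begins (left out, the last holds). The fingers move at their own pace and stop on an object; "force" is the grip in N (left out, the last holds). Time passes only in rows, so rows that repeat a pose let the fingers close, or fill a call up. It gives the time, the measured TCP pose, the force and the opening at its end, in the units of the state.
- telemetry.get_obs(): the state, without advancing time (a new reading comes with each control period).
- viewer.camera(name): name is "scene" or "top"; returns a dict with "img" (384x512x3 uint8, blue, green, red), "depth" (384x512 float32, m along the optical axis (not along the pixel's ray), 0 where there is no reading), "K" (3x3 intrinsics, pixels), "R" (3x3) and "t" (3): a world point X has camera coordinates R X + t. Camera axes: x right, y down, z forward; pixel columns grow to the right and rows downward; lengths in m; the calibration is good to about 2 mm. A picture is of the moment at which its call begins.
- robot.hand_in(): hands the job in, once; it reports no verdict.
The state is a dict: "time": time; "q": joint angles; "joint_velocities": joint speeds; "joint_torque": joint torques, N m; "position": TCP position; "tool_rot": TCP orientation; "ft_force": force on the tool from outside, world axes, zero at the start; "moment": the same for the moment, N m; "grip_width": finger opening in m.
Only numpy, scipy, OpenCV 4.12 (cv2) and the standard library are available. Lean on these libraries where they do the work, as an engineer would, in place of code of your own. Each camera call takes 0.05 s, during which the arm holds its last target.

### The job

Take a reading on the spectrophotometer: first push its open sample lid fully shut, then on the keypad press the round key, the cross-shaped key and the bar key, in that order and one at a time, each fully down and let spring back up before the next. Do not press the small square key, and leave the jar, beaker and carton where they stand.

Things in the scene. Friction and masses are not known exactly. Their poses are not given: they have to be found in the camera images.
- spectro: spectrophotometer: white case 300 (x) x 320 (y) x 140 mm high with a green trim line, fixed to the bench. Origin at the centre of its underside; x points to the hinge side of the lid, z up. In its top is a well 170 x 120 mm, centred at x = +15 mm, y = 0, covered by the lid when shut.
- lid (a joint): angle of the grey sample lid in rad: 0 = flat and fully shut on the case, grows as it opens (free edge rises); at most 1.5. The lid is a plate 180 mm (from hinge to free edge) x 140 mm wide x 10 mm thick, with a 17 mm long, 50 mm wide, 6 mm thick finger tab beyond the middle of its free edge. It has a stiff hinge and stays at any angle; about 2 to 4 N near the free edge moves it.
- lid_hinge (a point): point on the lid's hinge axis, midway along it, 146 mm above the bench, at x = +95 mm in the spectro frame; the axis runs along the spectro's y. The shut lid reaches from here towards the spectro's -x, and turns about +y as it opens.
- lid_push (a point): point on the middle of the lid's upper (outer) face, 140 mm from the hinge axis and 5 mm above the lid's mid-plane, a good place to push. z is the outward normal of that face, -x points to the free edge.
- keypad: low white console 160 x 160 x 30 mm high, fixed to the bench. Origin at the centre of its underside, z up. It carries four white keys, told apart by shape, each on a black 52 mm square seat 2 mm thick, centred at x, y = +-30 mm (60 mm pitch); which key is in which place varies.
- round_top (a point): centre of the top face of the round disc key, 38 mm across; 44 mm above the bench when up, 12 mm proud of its seat. Axes as the keypad's.
- key_round (a joint): how far the round key is pushed down, in m: 0 = up, 0.006 = fully down. Sprung: about 2 N starts it and 5 N holds it fully down.
- cross_top (a point): centre of the top face of the plus-shaped (cross) key, 42 mm across, arms 14 mm wide, lying along the keypad's x and y; 44 mm above the bench when up, 12 mm proud of its seat. Axes as the keypad's.
- key_cross (a joint): how far the cross key is pushed down, in m: 0 = up, 0.006 = fully down. Sprung: about 2 N starts it and 5 N holds it fully down.
- bar_top (a point): centre of the top face of the straight bar key, 46 mm long along the keypad's y, 16 mm wide; 44 mm above the bench when up, 12 mm proud of its seat. Axes as the keypad's.
- key_bar (a joint): how far the bar key is pushed down, in m: 0 = up, 0.006 = fully down. Sprung: about 2 N starts it and 5 N holds it fully down.
- square_top (a point): centre of the top face of the small square key, 18 mm a side, NOT to be pressed; 44 mm above the bench when up, 12 mm proud of its seat. Axes as the keypad's.
- key_square (a joint): how far the square key is pushed down, in m: 0 = up, 0.006 = fully down. Sprung: about 2 N starts it and 5 N holds it fully down.
- jar: amber glass jar, 60 mm diameter, 85 mm high, loose bystander; origin at the centre of its underside
- beaker: open glass beaker, 64 mm diameter at the rim, 80 mm high, loose bystander; origin at the centre of its underside
- carton: small cardboard carton 60 x 100 x 40 mm high, loose bystander; origin at the centre of its underside

How it is judged:
On the way, in this order (a step that is already met when the one before it is completed fails the run):
1. the sample lid is pushed fully shut (value of joint lid below 0.06 rad), for 0.2 s.
2. the round key is pressed down, alone, with the lid shut (value of joint key_round above 0.0045 m and value of joint each of key_cross, key_bar, key_square below 0.0015 m and value of joint lid below 0.06 rad), for 0.05 s.
3. the round key has sprung back up (value of joint each of key_round, key_cross, key_bar, key_square below 0.0015 m), for 0.05 s.
4. the cross key is pressed down, alone, with the lid shut (value of joint key_cross above 0.0045 m and value of joint each of key_round, key_bar, key_square below 0.0015 m and value of joint lid below 0.06 rad), for 0.05 s.
5. the cross key has sprung back up (all of step 3), for 0.05 s.
6. the bar key is pressed down, alone, with the lid shut (value of joint key_bar above 0.0045 m and value of joint each of key_round, key_cross, key_square below 0.0015 m and value of joint lid below 0.06 rad), for 0.05 s.
At the end, for the whole second after the job is handed in: The lid is shut (within 0.06 rad of flat) and all four keys are up (less than 1.5 mm down), after the round, cross and bar keys have been pressed in that order, each at least 4.5 mm of its 6 mm down while the others were up (all of step 5 and value of joint lid below 0.06 rad); the robot touches nothing.
It fails at once if the small square key is pressed (value of joint key_square above 0.003 m).
It fails at once if two keys are down at once (value of joint each of key_round, key_cross above 0.003 m or value of joint each of key_round, key_bar above 0.003 m or value of joint each of key_round, key_square above 0.003 m or value of joint each of key_cross, key_bar above 0.003 m or value of joint each of key_cross, key_square above 0.003 m or value of joint each of key_bar, key_square above 0.003 m).
It fails at once if a key is pressed while the lid is open (value of joint lid above 0.1 rad and value of joint any of key_round, key_cross, key_bar, key_square above 0.003 m).
It fails at once if a bystander is shifted more than 30 mm or tipped over (distance of any of jar, beaker, carton from where it was at the start of the episode above 0.03 m or angle between any of jar, beaker, carton's own z axis and vertical above 0.5 rad).
It also fails if it takes over 48 s, if anything falls off the work surface, if the arm or the gripper's body presses on something with over 40 N, if the wrist force passes 120 N, or if a joint passes its speed limit or range.

## Working session

There is one attempt and no reset: what is moved stays moved. The work goes in short steps, Python scripts to look and compute and a tool call to move; the robot and the scene stay as the last step left them, time stands still between calls to the robot, and variables do not carry over. Pictures are saved under pics/ and viewed, and the job is handed in when it is done.

Besides the shell and the picture viewer there is one more tool, called as a command line: name --argument value ..., lists and objects as JSON in quotes. step_arm: Moves the arm, as the interface text tells. Its arguments: {"type":"object","properties":{"targets":{"type":"array"},"gripper":{"type":"number"},"force":{"type":"number"}},"required":["targets"]}

```bash
mkdir -p pics; python3 - <<'E'
from rig import telemetry, viewer, robot
import cv2,numpy as np
print(robot.tip_reach); o=telemetry.get_obs()
for k in o: print(k,np.round(o[k],4))
for n in("scene","top"):
    c=viewer.camera(n); cv2.imwrite(f"pics/{n}0.png",c["img"]); np.savez(f"{n}0.npz",**c); print(n,c["K"],c["R"],c["t"])
E
```

```text
0.019
time 0.0
q [-1.3305  0.5285  1.4339 -0.      1.1814 -0.1785]
joint_velocities [-0.0009  0.0012  0.0013 -0.0005 -0.0008 -0.0009]
joint_torque [ 9.00000e-04 -4.40039e+01 -1.76591e+01  6.33000e-02  5.83000e-02
 -2.00000e-04]
position [ 0.254  -0.5703  0.2406]
tool_rot [ 0.9782  0.2079 -0.     -0.0011]
ft_force [ 0.5617  0.1844 -1.1671]
moment [-0.0232  0.0493 -0.0017]
grip_width 0.087
scene [[360.06705483   0.         252.84290829]
 [  0.         360.06705483 188.68576464]
 [  0.           0.           1.        ]] [[-0.22911531  0.97331575 -0.01275225]
 [ 0.84971884  0.19359576 -0.49040655]
 [-0.47485163 -0.12319548 -0.87140048]] [ 0.0905252  -0.41779527  1.32517187]
top [[363.84446709   0.         252.06564269]
 [  0.         363.84446709 189.02274785]
 [  0.           0.           1.        ]] [[-8.82107618e-03 -9.99959215e-01 -1.93830337e-03]
 [-9.85270971e-01  9.02250710e-03 -1.70762141e-01]
 [ 1.70772665e-01  4.03448186e-04 -9.85310375e-01]] [0.04359016 0.56753799 0.82575567]
```

View pics/scene0.png

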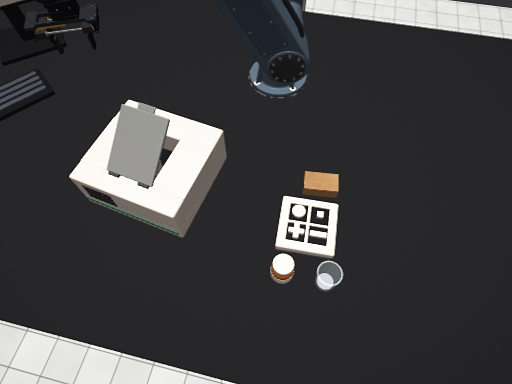

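View pics/top0.png

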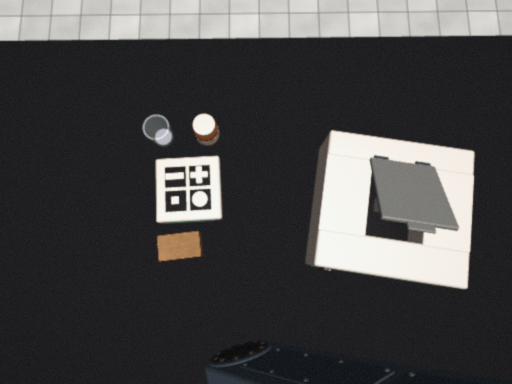

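```bash
cat > h.py <<'E'
import numpy as np,cv2
def P(c,u,v,r=1):
    d=c["depth"][v-r:v+r+1,u-r:u+r+1]; d=np.median(d[d>0]); K=c["K"]
    return c["R"].T@(np.array([(u-K[0,2])/K[0,0]*d,(v-K[1,2])/K[1,1]*d,d])-c["t"])
def Z(c,u,v,z):
    K=c["K"];r=c["R"].T@np.array([(u-K[0,2])/K[0,0],(v-K[1,2])/K[1,1],1]);o=-c["R"].T@c["t"]
    return o+r*(z-o[2])/r[2]
E
python3 - <<'E'
import cv2
i=cv2.imread("pics/top0.png")
cv2.imwrite("pics/k.png",cv2.resize(i[145:275,140:240],None,fx=6,fy=6,interpolation=cv2.INTER_CUBIC)[:600])
cv2.imwrite("pics/l.png",cv2.resize(i[120:290,300:490],None,fx=3.5,fy=3.5,interpolation=cv2.INTER_CUBIC))
E
```

```text
(no output)
```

View pics/k.png

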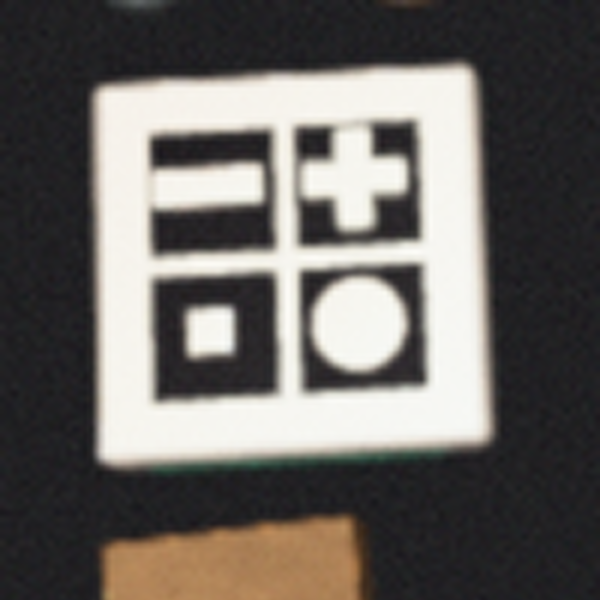

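View pics/l.png

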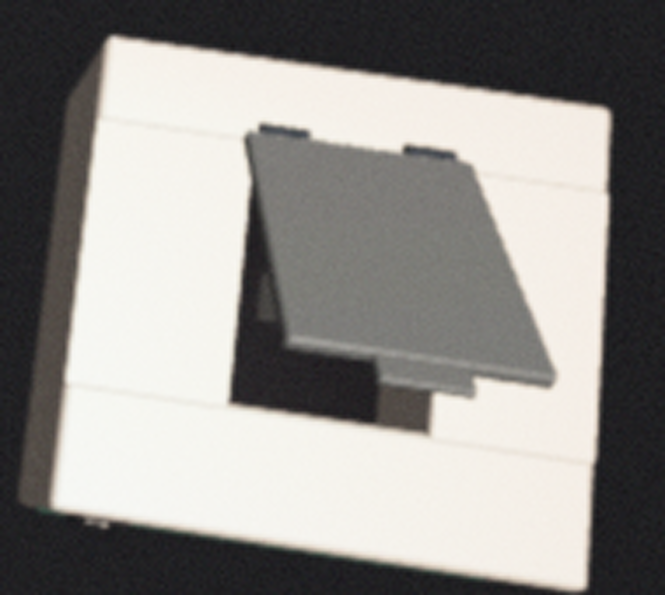

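```bash
python3 - <<'E'
import numpy as np; from h import *
c=dict(np.load("top0.npz")); np.set_printoptions(precision=4,suppress=True)
f=lambda x,y:(140+(x-2.5)/6,145+(y-2.5)/6)
for n,p in dict(round=(360,323),cross=(355,177),bar=(210,186),square=(211,330)).items():
    u,v=f(*p); print(n,Z(c,u,v,.044),P(c,round(u),round(v)))
for n,p in dict(tl=(95,88),tr=(475,66),br=(493,440),bl=(100,465)).items():
    print(n,Z(c,*f(*p),.030))
g=lambda x,y:(300+(x-1.2)/3.5,120+(y-1.2)/3.5)
for n,p in dict(tl=(108,37),tr=(610,110),br=(587,590),bl=(50,510)).items(): print("case",n,Z(c,*g(*p),.14))
for n,p in dict(hl=(258,145),hr=(462,172),fl=(298,330),fr=(535,368),mid=(400,270),tab=(430,385)).items():
    u,v=g(*p); print(n,P(c,round(u),round(v)))
# plane fit
pts=np.array([P(c,u,v,0) for u in range(385,430,3) for v in range(170,212,3)])
m=pts.mean(0); n=np.linalg.svd(pts-m)[2][2]; n*=np.sign(n[2]); print("lid",m,n,np.abs((pts-m)@n).max(),np.degrees(np.arccos(n[2])))
for u,v in [(180,245),(204,125),(156,127),(164,137)]: print(P(c,u,v))
E
```

```text
round [0.547 0.165 0.044] [0.5483 0.1643 0.0419]
cross [0.6069 0.168  0.044 ] [0.6075 0.1677 0.042 ]
bar [0.6037 0.2268 0.044 ] [0.603  0.2261 0.0423]
square [0.5447 0.2248 0.044 ] [0.5438 0.2243 0.0431]
tl [0.6487 0.2788 0.03  ]
tr [0.6567 0.1209 0.03  ]
br [0.5008 0.1126 0.03  ]
bl [0.4921 0.271  0.03  ]
case tl [ 0.6824 -0.1361  0.14  ]
case tr [ 0.6318 -0.4474  0.14  ]
case br [ 0.3416 -0.4012  0.14  ]
case bl [ 0.3903 -0.0884  0.14  ]
hl [ 0.6071 -0.2192  0.1581]
hr [ 0.589  -0.344   0.1559]
fl [ 0.4842 -0.2012  0.2552]
fr [ 0.4632 -0.3214  0.2559]
mid [ 0.5203 -0.2731  0.2175]
tab [ 0.4542 -0.2616  0.2672]
  return _methods._mean(a, axis=axis, dtype=dtype,
  ret = ret.dtype.type(ret / rcount)
Traceback (most recent call last):
numpy.linalg.LinAlgError: SVD did not converge
```

```bash
cat >> h.py <<'E'
def go(x,y,ztip):
    from rig import telemetry,robot
    from scipy.spatial.transform import Rotation as Ro
    o=telemetry.get_obs(); R=Ro.from_quat(o["tool_rot"])
    print("t",round(float(o["time"]),2),"F",np.round(o["ft_force"],1),"pos",np.round(o["position"],4),"w",o["grip_width"])
    print("shift mm",np.round(1000*R.inv().apply(np.array([x,y,ztip+robot.tip_reach])-o["position"]),1), "yaw/rot",np.round(R.as_matrix()[:,0],3))
E
python3 -c "
from h import *
go(.477,-.262,.31)"
```

```text
t 0.1 F [ 0.3 -0.7 -0.3] pos [ 0.254  -0.5703  0.2407] w 0.08712159229347131
shift mm [ 329.1 -191.2  -87.8] yaw/rot [0.914 0.407 0.   ]
```

step_arm --targets '[{"dz": -0.06},{"dx": 0.04,"dy": -0.023,"dz": -0.088},{"dx": 0.09,"dy": -0.052,"dz": -0.088},{"dx": 0.14,"dy": -0.081,"dz": -0.088},{"dx": 0.19,"dy": -0.11,"dz": -0.088}]' --gripper 0 --force 20

```text
invalid input
```

```bash
python3 -c "
from h import *
go(.477,-.262,.31)"
```

```text
t 0.1 F [ 0.3 -0.7 -0.3] pos [ 0.254  -0.5703  0.2407] w 0.08712159229347131
shift mm [ 329.1 -191.2  -87.8] yaw/rot [0.914 0.407 0.   ]
```

step_arm --targets '[{"dx": 0,"dy": 0,"dz": -0.06,"rx": 0,"ry": 0,"rz": 0},{"dx": 0.04,"dy": -0.023,"dz": -0.088,"rx": 0,"ry": 0,"rz": 0},{"dx": 0.09,"dy": -0.052,"dz": -0.088,"rx": 0,"ry": 0,"rz": 0},{"dx": 0.14,"dy": -0.081,"dz": -0.088,"rx": 0,"ry": 0,"rz": 0},{"dx": 0.19,"dy": -0.11,"dz": -0.088,"rx": 0,"ry": 0,"rz": 0}]' --gripper 0 --force 20

```text
time: 0.72
position: [0.3836, -0.391, 0.3287]
tool_rot: [0.978, 0.208, -0.0, -0.001]
ft_force: [0.4, -0.1, -0.1]
grip_width: 0.0448
```

```bash
python3 -c "
from h import *
go(.477,-.262,.31)"
```

```text
t 0.72 F [ 0.4 -0.1 -0.1] pos [ 0.3836 -0.391   0.3287] w 0.0448432424949988
shift mm [ 1.378e+02 -8.000e+01 -1.000e-01] yaw/rot [0.914 0.406 0.   ]
```

step_arm --targets '[{"dx": 0.045,"dy": -0.026,"dz": 0,"rx": 0,"ry": 0,"rz": 0},{"dx": 0.09,"dy": -0.052,"dz": 0,"rx": 0,"ry": 0,"rz": 0},{"dx": 0.138,"dy": -0.08,"dz": 0,"rx": 0,"ry": 0,"rz": 0},{"dx": 0.138,"dy": -0.08,"dz": 0.01,"rx": 0,"ry": 0,"rz": 0},{"dx": 0.138,"dy": -0.08,"dz": 0.03,"rx": 0,"ry": 0,"rz": 0}]'

```text
time: 1.35
position: [0.4775, -0.2618, 0.2988]
tool_rot: [0.978, 0.208, 0.0, -0.0]
ft_force: [0.1, -0.0, -0.0]
grip_width: 0.0018
```

```bash
python3 -c "
from h import *
go(.477,-.262,.152)
from rig import viewer
c=viewer.camera('scene');cv2.imwrite('pics/s1.png',c['img'])"
```

```text
t 1.35 F [ 0.1 -0.  -0. ] pos [ 0.4775 -0.2618  0.2988] w 0.0017884553964975301
shift mm [-6.000e-01  1.000e-01  1.278e+02] yaw/rot [0.913 0.408 0.   ]
```

View pics/s1.png

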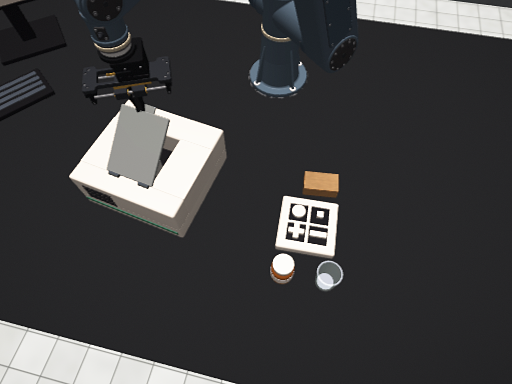

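```bash
python3 -c "
from h import *
c=dict(np.load('scene0.npz'))
for p in [(.477,-.262,.28),(.477,-.262,.25),(.4542,-.2616,.267),(.4842,-.2012,.2552),(.605,-.283,.146)]:
    k=c['K']@(c['R']@np.array(p)+c['t']);print(p,k[:2]/k[2])
for u,v in [(140,120),(130,140),(150,150),(130,165),(122,110),(160,126),(147,107)]: print(u,v,P(c,u,v))
i=cv2.imread('pics/s1.png');cv2.imwrite('pics/s1c.png',cv2.resize(i[40:240,60:240],None,fx=3,fy=3,interpolation=cv2.INTER_CUBIC))"
```

```text
(0.477, -0.262, 0.28) [140.25316949 107.28463385]
(0.477, -0.262, 0.25) [143.62748811 115.41672187]
(0.4542, -0.2616, 0.267) [145.27997768 104.14626318]
(0.4842, -0.2012, 0.2552) [164.7978985  120.30899767]
(0.605, -0.283, 0.146) [128.92704584 177.22246259]
140 120 [ 0.48780352 -0.26967475  0.24280142]
130 140 [ 0.53086028 -0.29018233  0.20886536]
150 150 [ 0.54635667 -0.23052416  0.20440712]
130 165 [ 0.58181808 -0.28157389  0.17043984]
122 110 [ 0.47210119 -0.32325074  0.24981365]
160 126 [ 0.49643521 -0.21194833  0.24483878]
147 107 [ 0.46045623 -0.25512602  0.26483412]
```

View pics/s1c.png

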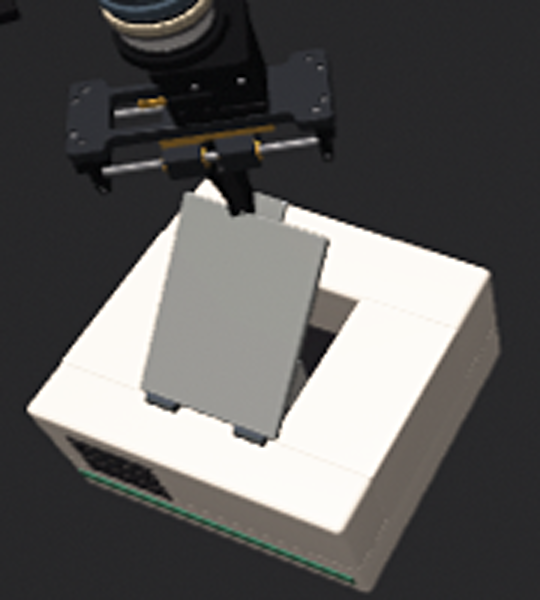

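step_arm --targets '[{"dx": 0,"dy": 0,"dz": 0.02,"rx": 0,"ry": 0,"rz": 0},{"dx": 0,"dy": 0,"dz": 0.04,"rx": 0,"ry": 0,"rz": 0},{"dx": 0,"dy": 0,"dz": 0.06,"rx": 0,"ry": 0,"rz": 0},{"dx": 0,"dy": 0,"dz": 0.08,"rx": 0,"ry": 0,"rz": 0},{"dx": 0,"dy": 0,"dz": 0.1,"rx": 0,"ry": 0,"rz": 0}]'

```text
time: 2.02
position: [0.4742, -0.2614, 0.1949]
tool_rot: [0.978, 0.207, -0.002, -0.003]
ft_force: [-1.2, 0.9, 1.7]
grip_width: 0.0008
```

step_arm --targets '[{"dx": 0,"dy": 0,"dz": 0.01,"rx": 0,"ry": 0,"rz": 0},{"dx": 0,"dy": 0,"dz": 0.018,"rx": 0,"ry": 0,"rz": 0},{"dx": 0,"dy": 0,"dz": 0.022,"rx": 0,"ry": 0,"rz": 0},{"dx": 0,"dy": 0,"dz": 0.025,"rx": 0,"ry": 0,"rz": 0},{"dx": 0,"dy": 0,"dz": 0.027,"rx": 0,"ry": 0,"rz": 0}]'

```text
time: 2.65
position: [0.4743, -0.2616, 0.1701]
tool_rot: [0.978, 0.208, -0.002, -0.003]
ft_force: [-5.1, 3.2, 23.2]
grip_width: 0.0002
```

```bash
python3 -c "
from h import *
go(.477,-.262,.152)
from rig import viewer
c=viewer.camera('scene');cv2.imwrite('pics/s2.png',cv2.resize(c['img'][40:240,60:240],None,fx=3,fy=3,interpolation=cv2.INTER_CUBIC))"
```

```text
t 2.65 F [-5.1  3.2 23.2] pos [ 0.4743 -0.2616  0.1701] w 0.00023502359785727568
shift mm [ 2.3  1.5 -0.9] yaw/rot [ 0.914  0.406 -0.003]
```

View pics/s2.png

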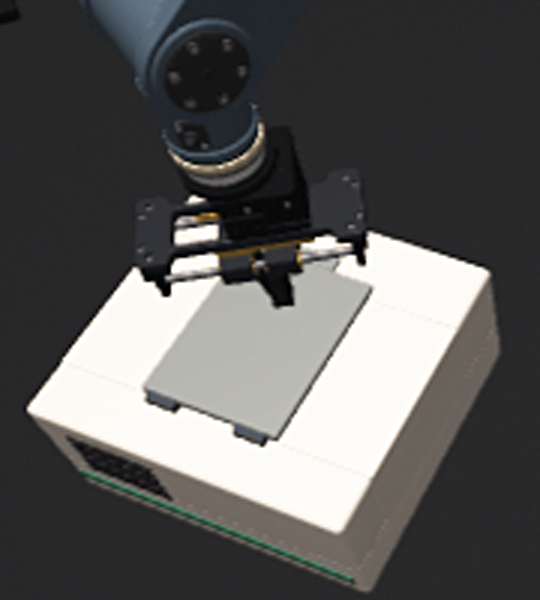

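step_arm --targets '[{"dx": 0,"dy": 0,"dz": -0.02,"rx": 0,"ry": 0,"rz": 0},{"dx": 0,"dy": 0,"dz": -0.05,"rx": 0,"ry": 0,"rz": 0},{"dx": 0,"dy": 0,"dz": -0.05,"rx": 0,"ry": 0,"rz": 0},{"dx": 0.03,"dy": -0.045,"dz": -0.05,"rx": 0,"ry": 0,"rz": 0},{"dx": 0.06,"dy": -0.09,"dz": -0.05,"rx": 0,"ry": 0,"rz": 0}]'

```text
time: 3.32
position: [0.4926, -0.1543, 0.2197]
tool_rot: [0.978, 0.206, -0.002, -0.003]
ft_force: [0.1, 0.4, 0.1]
grip_width: 0.0003
```

```bash
python3 -c "
from h import *
go(.547,.165,.12)
from rig import viewer
c=viewer.camera('top');cv2.imwrite('pics/t3.png',c['img'])
c=viewer.camera('scene');cv2.imwrite('pics/s3.png',c['img']);np.savez('s3.npz',**c)
for u,v in [(125,125),(115,155),(140,150),(160,140),(150,120),(140,170)]: print(P(c,u,v))
"
```

```text
t 3.33 F [0.1 0.4 0.1] pos [ 0.4926 -0.1543  0.2197] w 0.00032396673398154673
shift mm [ 179.  -269.6   81.9] yaw/rot [ 0.915  0.404 -0.004]
[ 0.43890065 -0.36762723  0.13887535]
[ 0.54431977 -0.35134033  0.14083747]
[ 0.51946562 -0.28500577  0.15080684]
[ 0.47536899 -0.2435366   0.15076952]
[ 0.53272841 -0.20603126  0.31122559]
[ 0.57935066 -0.26118492  0.14952328]
```

View pics/s3.png

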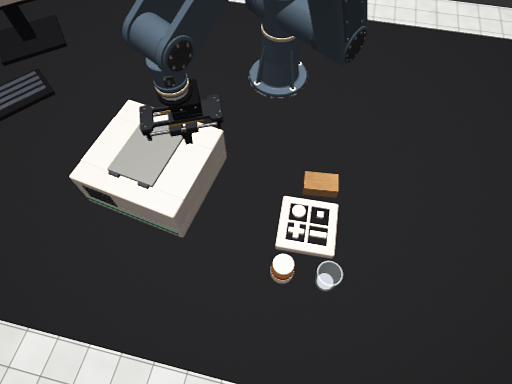

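step_arm --targets '[{"dx": 0.031,"dy": -0.046,"dz": 0,"rx": 0,"ry": 0,"rz": 0},{"dx": 0.062,"dy": -0.092,"dz": 0,"rx": 0,"ry": 0,"rz": 0},{"dx": 0.093,"dy": -0.138,"dz": 0,"rx": 0,"ry": 0,"rz": 0},{"dx": 0.124,"dy": -0.184,"dz": 0,"rx": 0,"ry": 0,"rz": 0},{"dx": 0.15,"dy": -0.226,"dz": 0,"rx": 0,"ry": 0,"rz": 0}]'

```text
time: 4.05
position: [0.5358, 0.1192, 0.2203]
tool_rot: [0.978, 0.21, -0.004, -0.005]
ft_force: [0.4, 0.1, -0.3]
grip_width: 0.0003
```

```bash
python3 -c "
from h import *
go(.547,.165,.06)
"
```

```text
t 4.05 F [ 0.4  0.1 -0.3] pos [0.5358 0.1192 0.2203] w 0.00033406326034097903
shift mm [ 29.7 -35.7 141.5] yaw/rot [ 0.912  0.411 -0.005]
```

step_arm --targets '[{"dx": 0.03,"dy": -0.036,"dz": 0,"rx": 0,"ry": 0,"rz": 0},{"dx": 0.03,"dy": -0.036,"dz": 0.04,"rx": 0,"ry": 0,"rz": 0},{"dx": 0.03,"dy": -0.036,"dz": 0.08,"rx": 0,"ry": 0,"rz": 0},{"dx": 0.03,"dy": -0.036,"dz": 0.12,"rx": 0,"ry": 0,"rz": 0},{"dx": 0.03,"dy": -0.036,"dz": 0.14,"rx": 0,"ry": 0,"rz": 0}]'

```text
time: 4.68
position: [0.5456, 0.1647, 0.0773]
tool_rot: [0.978, 0.21, -0.006, -0.005]
ft_force: [0.4, 0.1, 0.5]
grip_width: 0.0002
```

```bash
python3 -c "
from h import *
go(.547,.165,.036)
from rig import viewer
c=viewer.camera('scene');cv2.imwrite('pics/s4.png',cv2.resize(c['img'][120:300,210:390],None,fx=3.3,fy=3.3,interpolation=cv2.INTER_CUBIC))
"
```

```text
t 4.67 F [0.4 0.1 0.5] pos [0.5456 0.1647 0.0773] w 0.00021222738924145016
shift mm [ 1.6  0.6 22.3] yaw/rot [ 0.912  0.411 -0.01 ]
```

View pics/s4.png

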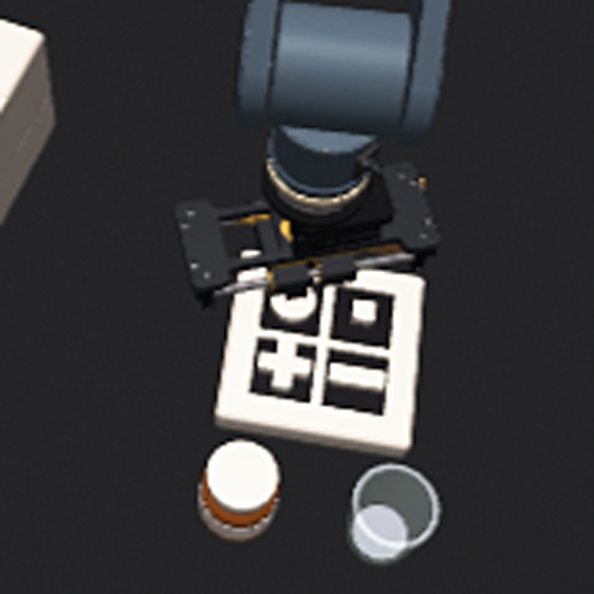

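step_arm --targets '[{"dx": 0.0015,"dy": 0,"dz": 0.008,"rx": 0,"ry": 0,"rz": 0},{"dx": 0.0015,"dy": 0,"dz": 0.014,"rx": 0,"ry": 0,"rz": 0},{"dx": 0.0015,"dy": 0,"dz": 0.019,"rx": 0,"ry": 0,"rz": 0},{"dx": 0.0015,"dy": 0,"dz": 0.021,"rx": 0,"ry": 0,"rz": 0},{"dx": 0.0015,"dy": 0,"dz": 0.022,"rx": 0,"ry": 0,"rz": 0}]'

```text
time: 5.35
position: [0.5458, 0.1649, 0.0571]
tool_rot: [0.978, 0.21, -0.007, -0.005]
ft_force: [-6.1, -3.8, 25.7]
grip_width: 0.0006
```

```bash
python3 -c "
from h import *
go(.547,.165,.036)
"
```

```text
t 5.35 F [-6.1 -3.8 25.7] pos [0.5458 0.1649 0.0571] w 0.0005830714671739528
shift mm [1.1 0.5 2.1] yaw/rot [ 0.911  0.411 -0.011]
```

step_arm --targets '[{"dx": 0,"dy": 0,"dz": -0.015,"rx": 0,"ry": 0,"rz": 0},{"dx": 0,"dy": 0,"dz": -0.03,"rx": 0,"ry": 0,"rz": 0},{"dx": 0,"dy": 0,"dz": -0.03,"rx": 0,"ry": 0,"rz": 0},{"dx": 0.028,"dy": 0.011,"dz": -0.03,"rx": 0,"ry": 0,"rz": 0},{"dx": 0.057,"dy": 0.022,"dz": -0.03,"rx": 0,"ry": 0,"rz": 0}]'

```text
time: 5.98
position: [0.6074, 0.1683, 0.0856]
tool_rot: [0.978, 0.21, -0.007, -0.005]
ft_force: [-1.0, -0.1, -0.2]
grip_width: 0.0004
```

```bash
python3 -c "
from h import *
go(.607,.168,.06)
from rig import viewer
c=viewer.camera('scene');cv2.imwrite('pics/s5.png',cv2.resize(c['img'][120:300,210:390],None,fx=3.3,fy=3.3,interpolation=cv2.INTER_CUBIC))
"
```

```text
t 5.97 F [-1.  -0.1 -0.2] pos [0.6074 0.1683 0.0856] w 0.000411499778419399
shift mm [-0.4  0.2  6.6] yaw/rot [ 0.911  0.411 -0.012]
```

View pics/s5.png

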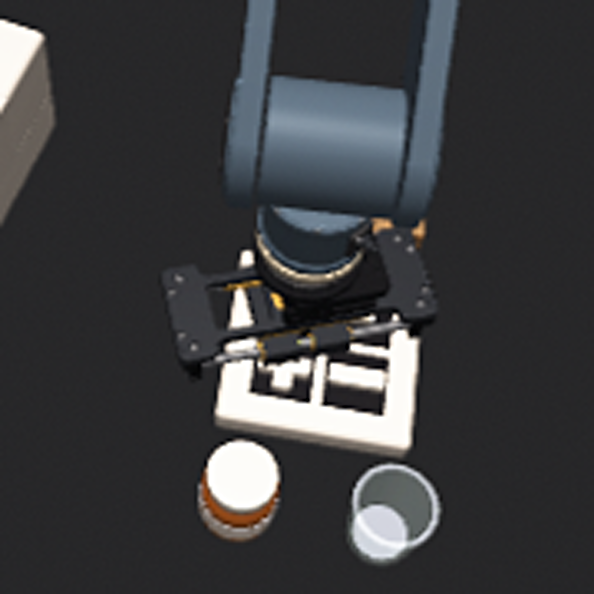

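step_arm --targets '[{"dx": 0,"dy": 0,"dz": 0.012,"rx": 0,"ry": 0,"rz": 0},{"dx": 0,"dy": 0,"dz": 0.021,"rx": 0,"ry": 0,"rz": 0},{"dx": 0,"dy": 0,"dz": 0.027,"rx": 0,"ry": 0,"rz": 0},{"dx": 0,"dy": 0,"dz": 0.0295,"rx": 0,"ry": 0,"rz": 0},{"dx": 0,"dy": 0,"dz": 0.0305,"rx": 0,"ry": 0,"rz": 0}]'

```text
time: 6.65
position: [0.6116, 0.1684, 0.0573]
tool_rot: [0.978, 0.21, -0.004, -0.004]
ft_force: [-4.7, -1.5, 16.4]
grip_width: 0.0002
```

```bash
python3 -c "
from h import *
go(.607,.168,.036)
"
```

```text
t 6.65 F [-4.7 -1.5 16.4] pos [0.6116 0.1684 0.0573] w 0.00017391116568423777
shift mm [-4.3 -1.5  2.3] yaw/rot [ 0.912  0.411 -0.007]
```

step_arm --targets '[{"dx": 0,"dy": 0,"dz": -0.015,"rx": 0,"ry": 0,"rz": 0},{"dx": 0,"dy": 0,"dz": -0.03,"rx": 0,"ry": 0,"rz": 0},{"dx": 0,"dy": 0,"dz": -0.03,"rx": 0,"ry": 0,"rz": 0},{"dx": 0.008,"dy": -0.028,"dz": -0.03,"rx": 0,"ry": 0,"rz": 0},{"dx": 0.0165,"dy": -0.056,"dz": -0.03,"rx": 0,"ry": 0,"rz": 0}]'

```text
time: 7.28
position: [0.6034, 0.2261, 0.0872]
tool_rot: [0.978, 0.21, -0.005, -0.004]
ft_force: [-0.4, -0.1, 0.0]
grip_width: 0.0006
```

```bash
python3 -c "
from h import *
go(.604,.227,.036)
from rig import viewer
c=viewer.camera('scene');cv2.imwrite('pics/s6.png',cv2.resize(c['img'][120:300,210:390],None,fx=3.3,fy=3.3,interpolation=cv2.INTER_CUBIC))
"
```

```text
t 7.28 F [-0.4 -0.1  0. ] pos [0.6034 0.2261 0.0872] w 0.0005871374145726399
shift mm [ 1.1 -0.2 32.1] yaw/rot [ 0.912  0.41  -0.008]
```

View pics/s6.png

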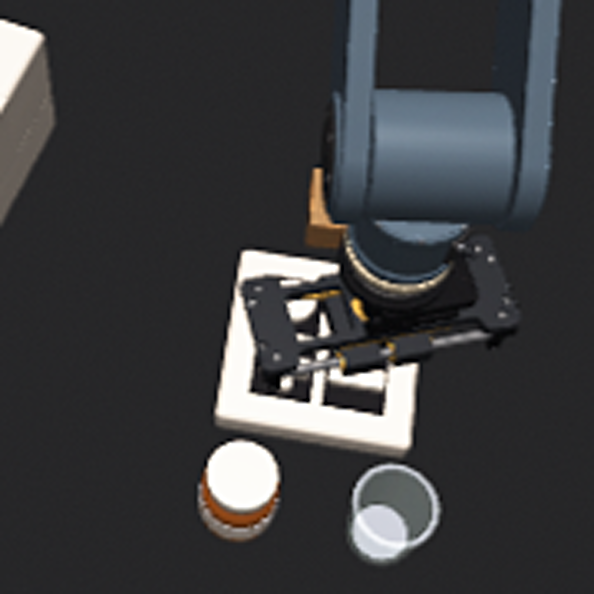

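step_arm --targets '[{"dx": 0.001,"dy": 0,"dz": 0.012,"rx": 0,"ry": 0,"rz": 0},{"dx": 0.001,"dy": 0,"dz": 0.021,"rx": 0,"ry": 0,"rz": 0},{"dx": 0.001,"dy": 0,"dz": 0.028,"rx": 0,"ry": 0,"rz": 0},{"dx": 0.001,"dy": 0,"dz": 0.031,"rx": 0,"ry": 0,"rz": 0},{"dx": 0.001,"dy": 0,"dz": 0.032,"rx": 0,"ry": 0,"rz": 0}]'

```text
time: 7.95
position: [0.6026, 0.2301, 0.0572]
tool_rot: [0.978, 0.211, -0.005, -0.005]
ft_force: [-5.8, -0.9, 19.1]
grip_width: 0.0006
```

```bash
python3 -c "
from h import *
go(.604,.227,.036)
"
```

```text
t 7.95 F [-5.8 -0.9 19.1] pos [0.6026 0.2301 0.0572] w 0.0006248814052732942
shift mm [0.  3.4 2.2] yaw/rot [ 0.911  0.412 -0.009]
```

Bar bottomed. Lift well clear and inspect before handing in.

step_arm --targets '[{"dx": 0,"dy": 0,"dz": -0.015,"rx": 0,"ry": 0,"rz": 0},{"dx": 0,"dy": 0,"dz": -0.05,"rx": 0,"ry": 0,"rz": 0},{"dx": 0,"dy": 0,"dz": -0.1,"rx": 0,"ry": 0,"rz": 0},{"dx": 0,"dy": 0,"dz": -0.15,"rx": 0,"ry": 0,"rz": 0},{"dx": -0.03,"dy": 0.04,"dz": -0.15,"rx": 0,"ry": 0,"rz": 0}]'

```text
time: 8.57
position: [0.598, 0.1817, 0.2122]
tool_rot: [0.977, 0.212, 0.001, -0.005]
ft_force: [0.7, -1.1, -0.6]
grip_width: 0.0009
```

step_arm --targets '[{"dx": -0.045,"dy": 0.02,"dz": 0,"rx": 0,"ry": 0,"rz": 0},{"dx": -0.09,"dy": 0.04,"dz": 0,"rx": 0,"ry": 0,"rz": 0},{"dx": -0.13,"dy": 0.06,"dz": 0,"rx": 0,"ry": 0,"rz": 0},{"dx": -0.13,"dy": 0.06,"dz": 0,"rx": 0,"ry": 0,"rz": 0},{"dx": -0.13,"dy": 0.06,"dz": 0,"rx": 0,"ry": 0,"rz": 0}]'

```text
time: 9.2
position: [0.5056, 0.0727, 0.2115]
tool_rot: [0.977, 0.212, 0.002, -0.005]
ft_force: [0.3, 0.3, 0.5]
grip_width: 0.0004
```

```bash
python3 -c "
from h import *
go(.604,.227,.036)
from rig import viewer
c=viewer.camera('scene');cv2.imwrite('pics/s7.png',c['img'])
for n,p in dict(round=(.547,.165,.044),cross=(.607,.168,.044),bar=(.604,.227,.044),square=(.545,.225,.044),lid=(.477,-.262,.151)).items():
    k=c['K']@(c['R']@np.array(p)+c['t']);u,v=(k[:2]/k[2]).round().astype(int);print(n,u,v,P(c,u,v))
"
```

```text
t 9.2 F [0.3 0.3 0.5] pos [0.5056 0.0727 0.2115] w 0.00042720701425703363
shift mm [152.5 -98.4 158.2] yaw/rot [0.91  0.414 0.006]
round 298 209 [0.54514586 0.16591286 0.04201694]
cross 295 229 [0.60687553 0.16820893 0.04240302]
bar 317 232 [0.60275545 0.22755599 0.04362995]
square 319 213 [0.54494703 0.22481275 0.04318846]
lid 154 139 [ 0.47616427 -0.26078082  0.15134313]
```

View pics/s7.png

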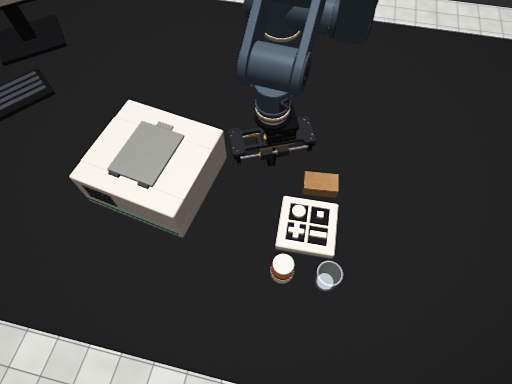

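The picture shows the lid flat around (147,152). The keys are up around (308,222). The carton (321,184), jar (283,268) and beaker (329,276) stand where they did at the start, and the arm is clear of everything.

```bash
python3 -c "
from rig import robot
print(robot.hand_in())"
```

```text
the job is handed in; nothing more can be done
None
```

I pushed the lid shut with the closed fingertips, pressed the round, cross and bar keys in that order, lifting clear between presses, and handed the job in at about 9.2 s. No verdict was reported.

- **Lid:** the fingertips met a firm stop at 23 N, 151 mm above the bench, which is the shut height. In the last picture its face is flat at about 151 mm.
- **Key presses:** each key bottomed with the fingertips at about 38 mm, which is the full 6 mm of travel. The forces were 26 N (round), 16 N (cross) and 19 N (bar).
- **Keys at the end:** all four read 42 to 44 mm high, against 44 mm when up. The round and cross keys, at about 42 mm, read the same before they were touched, so I take them as up. The depth reading alone can't rule out 1.5 mm down.
- **Slip:** the fingertips slid about 4 mm on the cross and bar keys while pressing, but stayed on them.
- **Surroundings:** the jar, beaker and carton look unmoved, and the robot was touching nothing at hand-in. The arm never went over the square key's top with the fingertips low.

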